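# Run up a coffee grinder's star-wheel adjuster through its slot

### The arm

A 6-joint arm with a two-finger parallel gripper is mounted at the origin on a cart in front of the work surface, level with it; the furniture and walls round the work are solid. World frame = base frame: x ahead of the robot, y to its left, z up, the work surface at z = 0. Lengths are in m, angles in rad, forces in N, time in s.
With the tool pointing down it reaches from about 0.3 to 0.875 m from the base axis. Payload 6.4 kg.
Tool frame: the origin (TCP) lies midway between the tips of the shut fingers; the grasp point (between the pads) lies 19 mm behind it (grasp_offset is the distance from the TCP to the grasp point, in m); z points along the fingers, y is the line along which they close (so a half turn about z gives the same grasp; the last joint's range is limited). The gripper opens to 85 mm and grips with 20 to 120 N. Pads are 22 mm wide; open, the fingers measure 114 mm over their backs; the gripper's body (76 mm by 85 mm) begins 54 mm behind the grasp point. The pads swing forward as they close: fully open they stand 13 mm farther back than shut.
Start: joints at [-0.206, 0.181, 1.607, -0, 1.354, -0.206], TCP at [0.575, 0, 0.231] pointing down, gripper open.
Joint ranges: [-2.99, 2.99], [-0.89, 2.07], [0.3, 2.58], [-1.14, 4.28], [0, 2.63], [-3.12, 3.12]. Speed limits (rad/s): [2.57, 2.57, 3.01, 3.14, 3.14, 3.14].

### API

Orientations are given as a unit quaternion [w, x, y, z].
In Python, from bench import * gives the robot as it stands. The module is installed in compiled form; this text tells all that it offers.
- The arm moves only by the tool servo_tool, never from a script. Its argument "commands" is text: rows parted by semicolons, each of 7 numbers parted by spaces: the turn, a rotation vector about the tool's x, y, z in rad, then the shift along the tool's x, y, z in mm, then the opening, from 0 (shut) to 1 (fully open). In form: wx wy wz dx dy dz claw; .... A call has 1 to 5 rows; each row shifts and turns the commanded pose from where the row before left it, along the tool's axes as they then stand; what a row does not reach is not made up. A row lasts 1/8 s, in which the tool goes at most 62.5 mm and 10.7 degrees, less where a joint would pass 70% of its speed; a pose out of reach is approached as far as the arm can. A call with a gripper value outside its range is refused whole. The fingers move at their own pace and stop on an object; the grip force is fixed at half the most. Time passes only in rows, so rows that do not move let the fingers close. It gives the time, the measured TCP pose, the force, the opening and the grip force at its end, in the units of the state.
- get_obs(): the state, without advancing time (a new reading comes with each control period).
- camera(name): name is "scene" or "side" or "wrist"; returns the picture (420x560x3 uint8, blue, green, red); there is no depth.
- calibration(name): a dict with "fx", "fy", "cx", "cy" (pixels), "R" (3x3) and "t" (3): a world point X has camera coordinates R X + t. Camera axes: x right, y down, z forward; pixel columns grow to the right and rows downward; lengths in m; the calibration is good to about 2 mm. The wrist camera is an equidistant fisheye: a pixel r from the principal point sees the ray r / f radians off the axis. A picture is of the moment at which its call begins: read the wrist's pose just before it. calibration takes no time and is no camera call; for the wrist camera it gives the pose at the moment of the call.
- hand_in(): hands the job in; it is judged then, once.
The state is a dict: "time_s": time; "q": joint angles; "dq": joint speeds; "joint_efforts": joint torques, N m; "eef_pos": TCP position; "eef_rot": TCP orientation; "wrist_force": force on the tool from outside, world axes, zero at the start; "torque": the same for the moment, N m; "opening": opening from 0.0 (shut) to 1.0 (fully open); "grasp_force": force on a finger pad.
Only numpy, scipy, OpenCV 4.12 (cv2) and the standard library are available. Lean on these libraries where they do the work, as an engineer would, in place of code of your own. Each camera call takes 0.05 s, during which the arm holds its last target. There are 200 camera calls.

### The job

Take the adjusting key from its stand, reach through the narrow slot in the grinder's deck and lever the star wheel round, tooth by tooth, in the direction of the raised arrow, until the wheel comes up against its stop; finish it with a firm push of about 10 N on the key, held for half a second, and never press the key on the grinder with more than 20 N. Then put the key back in its stand, fully seated as it was, let go, and leave the jar, canister and bowl alone.

Things in the scene. Friction and masses are not known exactly. Their poses are not given: they have to be found in the camera images.
- grinder: Low white coffee grinder without its hopper, fixed, 150 x 130 x 90 mm (x, y, z), flat metal deck on top. Origin at the centre of its underside. A round black collar (62 mm wide, 14 mm high) stands on the deck at x = +36 mm; an 18 mm chute is on the -x face. A raised arrow on the deck at x = -54 mm points along +y: the way the top of the star wheel must be pushed.
- slot (a point): Centre of the access slot's mouth, in the plane of the deck top; axes as the grinder's. The slot is 30 mm long (y), 12 mm wide (x), in 4 mm sheet. The star wheel stands on edge below it, in the slot's lengthwise upright plane; tooth tips pass 7 mm below the deck top.
- wheel_axle: Fixed axle of the star wheel, level, along the grinder's x. Origin at the wheel's centre, 43 mm below point slot. The steel wheel has 12 straight teeth 4 mm thick, tip radius 36 mm, solid inside radius 24 mm, 8 mm wide; pitch 0.524 rad (19 mm at the tips). It rests where it is left; turning it takes about 3 N at the teeth, until its rigid stop.
- star_wheel (a joint): Angle (rad) the star wheel has been turned from its backed-off end, growing in the arrow's direction. It does not tell where the teeth stand under the slot: that differs from start to start and must be felt or seen. The stop lies 0.6 to 1.2 rad past the start, two to four strokes.
- key: Adjusting key, loose, about 80 g, upright in its stand. Origin at the centre of the blade's lower end, z up. Steel blade 8 mm (x) by 4 mm (y), 50 mm long; above it a black handle 24 mm (x) by 14 mm (y), z = 50 to 110 mm, thin shoulder plate 26 x 16 mm at its foot. Grip the handle across its 14 mm (y); push in the slot along the key's y. Same after a half turn.
- key_stand: Plain wooden block, fixed, 64 x 56 x 60 mm (x, y, z). Origin at the centre of its underside. A rectangular hole, 11 mm (x) by 7 mm (y) with a 2 mm chamfer, goes straight down through its middle; seated, the key's handle foot rests on the block top and the blade's end is 10 mm above the hob.
- stand_mouth (a point): Centre of the hole's mouth, on the top of the key stand (60 mm up); axes as the stand's.
- honey_jar: Honey jar, 64 mm wide, 97 mm high, loose bystander. Origin at the centre of its underside.
- tea_canister: Round green tea canister with wooden lid, 87 mm wide, 120 mm high, loose bystander. Origin at the centre of its underside.
- rice_bowl: Bowl, 115 mm wide, 52 mm high, loose bystander. Origin at the centre of its underside.
Mind the look-alikes: they are no part of the job. Leave any pink, purple or red look-alike of the key alone.

How it is judged:
By the outcome, as a careful person would: the job done as asked, in the order asked, and still so for the second after the job is handed in, with the robot touching nothing.
It also fails if it takes over 72 s, if anything falls off the work surface, if the arm or the gripper's body presses on something with over 40 N, if the wrist force passes 120 N, or if a joint passes its speed limit or range.

## Working session

There is one attempt and no reset: what is moved stays moved. The work goes in short steps, Python scripts to look and compute and a tool call to move; the robot and the scene stay as the last step left them, time stands still between calls to the robot, and variables do not carry over. Pictures are saved under pics/ and viewed, at most 10 in all, crops included, and the job is handed in when it is done.

Besides the shell and the picture viewer there is one more tool, called after "Request:" as name(argument=value, ...) on one line, values as JSON. servo_tool: Moves the arm, as the interface text tells. Its arguments: {"type":"object","properties":{"commands":{"type":"string"}},"required":["commands"]}

```bash
mkdir -p pics; cat > h.py <<'E'
from bench import *
import numpy as np, cv2
from scipy.spatial.transform import Rotation as Ro
def shot(n,f):
    c=calibration(n); im=camera(n); cv2.imwrite('pics/'+f,im); return im,c
def ray(c,u,v,fish=False):
    if fish:
        d=np.array([(u-c['cx'])/c['fx'],(v-c['cy'])/c['fy']]); r=np.hypot(*d)
        k=np.sinc(r/np.pi); x=np.array([d[0]*k,d[1]*k,np.cos(r)])
    else: x=np.array([(u-c['cx'])/c['fx'],(v-c['cy'])/c['fy'],1.])
    R=np.array(c['R']); return -R.T@np.array(c['t']), R.T@x/np.linalg.norm(x)
def onz(c,u,v,z,fish=False):
    o,d=ray(c,u,v,fish); return o+d*(z-o[2])/d[2]
def proj(c,X,fish=False):
    p=np.array(c['R'])@np.array(X)+np.array(c['t'])
    if fish:
        r=np.hypot(p[0],p[1]); th=np.arctan2(r,p[2]); return c['cx']+c['fx']*th*p[0]/r, c['cy']+c['fy']*th*p[1]/r
    return c['cx']+c['fx']*p[0]/p[2], c['cy']+c['fy']*p[1]/p[2]
E
python3 - <<'E'
from h import *
for n in ['scene','side','wrist']:
    im,c=shot(n,n+'0.png'); R=np.array(c['R']); print(n,c['fx'],c['cx'],c['cy'],-R.T@np.array(c['t']),R[2])
a=cv2.imread('pics/scene0.png');b=cv2.imread('pics/side0.png')
o=get_obs();print(o['eef_pos'],o['eef_rot'],o['time_s'])
E
```

```text
scene 542.9407477303314 268.9878681694224 205.3285961861594 [-0.22893866 -0.47875992  0.69273186] [ 0.6948067   0.43949939 -0.56928371]
side 541.4287266671241 277.3734138156744 206.98375173421712 [ 0.40565799 -0.99978691  0.68988909] [ 0.09485837  0.85564162 -0.50880183]
wrist 325.19226210127806 277.8876750499901 210.75669560990664 [0.57471716 0.07382347 0.37315964] [-0.00159397 -0.28678005 -0.95799513]
[5.74575488e-01 1.10702878e-04 2.30606617e-01] [-5.72196270e-04  7.07108979e-01  7.07104255e-01 -3.70123000e-04] 0.15
```

View pics/scene0.png

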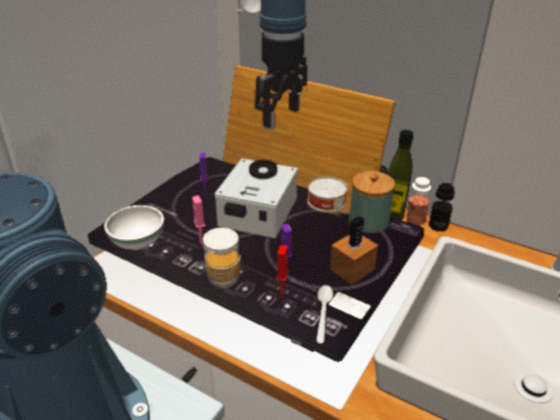

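View pics/wrist0.png

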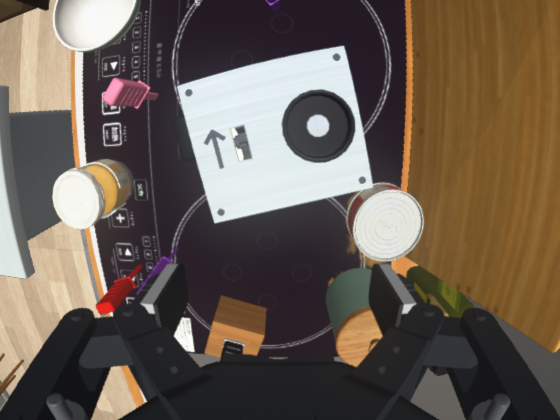

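View pics/side0.png

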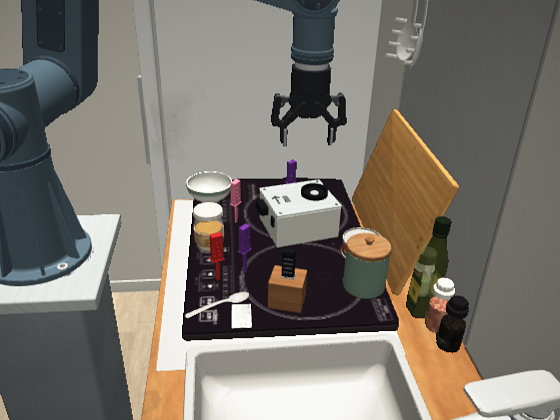

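The scene and side views show the black key in the wooden stand (scene ~355,245; side ~288,275), with the grinder's slot at wrist ~(241,143). I'll zoom in on both in a single composite.

```bash
python3 - <<'E'
import cv2,numpy as np
s=cv2.imread('pics/scene0.png');d=cv2.imread('pics/side0.png');w=cv2.imread('pics/wrist0.png')
f=lambda im,x,y,W,H,k:cv2.resize(im[y:y+H,x:x+W],None,fx=k,fy=k,interpolation=cv2.INTER_CUBIC)
o=np.zeros((600,800,3),np.uint8)
o[:300,:260]=f(s,325,210,65,75,4)
o[:300,260:520]=f(d,255,243,65,75,4)
o[:280,520:800]=f(w,200,290,70,70,4)
o[300:600,:360]=f(w,195,110,60,50,6)
o[300:600,360:800]=f(w,165,35,220,150,2)
cv2.imwrite('pics/c1.png',o)
E
```

```text
(no output)
```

View pics/c1.png

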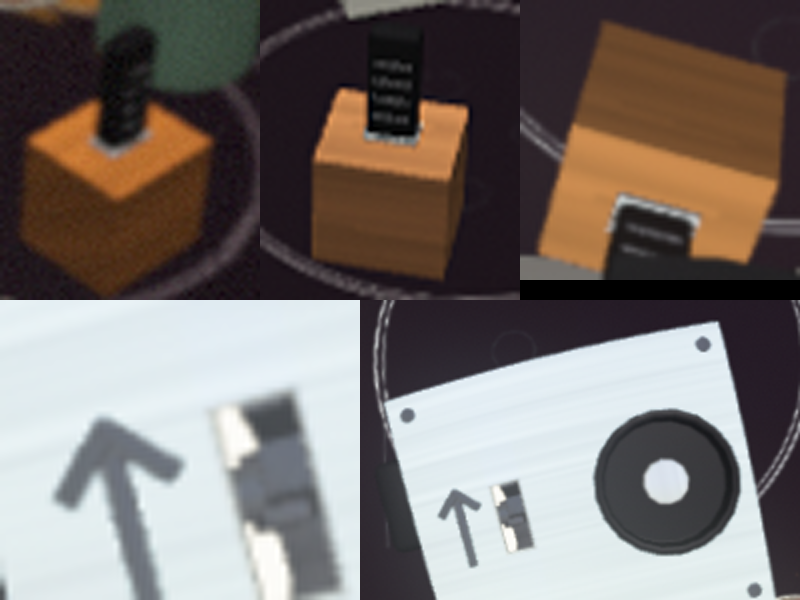

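Composite: the stand's top face and the key's shoulder plate are clear in scene, side and wrist. The slot is at wrist (230,128)–(252,158), and a tooth is visible inside it. Next I'll measure.

```bash
cat > m.py <<'E'
from h import *
S=calibration('scene');D=calibration('side');W=calibration('wrist')
def quad(c,pts,z,fish=False,edges=True):
    P=np.array([onz(c,u,v,z,fish)[:2] for u,v in pts]); print((P*1000).round(1).tolist(),'mid',(P.mean(0)*1000).round(1))
    e=np.diff(np.vstack([P,P[:1]]),axis=0); print(' len',(np.hypot(*e.T)*1000).round(1),'ang',np.degrees(np.arctan2(e[:,1],e[:,0])).round(1)); return P
print('stand side');quad(D,[(274.5,265),(307,269.8),(301.5,288.5),(268.5,283)],.06)
print('stand scene (left,front,right)');P=quad(S,[(332,246.2),(354.5,260),(378,244.3)],.06);print(' diag mid',(P[0]+P[2])/2*1000)
print('stand wrist front edge');quad(W,[(213.3,321),(264,335.5)],.06,True)
print('slot');quad(W,[(230,128),(244.5,125),(252.5,157.5),(238.7,160)],.09,True)
w=cv2.imread('pics/wrist0.png');hsv=cv2.cvtColor(w,cv2.COLOR_BGR2HSV)
m=((hsv[...,2]>180)&(hsv[...,1]<50)).astype(np.uint8)
n,l,st,ce=cv2.connectedComponentsWithStats(m);i=l[100,215];cs,_=cv2.findContours((l==i).astype(np.uint8),0,1)
c=max(cs,key=cv2.contourArea)[:,0].astype(float)
G=np.array([onz(W,u,v,.09,True)[:2] for u,v in c]).astype(np.float32)
r=cv2.minAreaRect(G*1000);print('deck',r,'img',st[i])
q=cv2.approxPolyDP(c.astype(np.float32),8,True);print(q[:,0].tolist())
E
python3 m.py
```

```text
stand side
[[495.9, -159.7], [556.6, -179.3], [538.5, -234.2], [479.7, -214.0]] mid [ 517.7 -196.8]
 len [63.8 57.8 62.1 56.6] ang [ -17.9 -108.3  161.    73.4]
stand scene (left,front,right)
[[491.9, -159.6], [477.9, -211.3], [541.5, -229.5]] mid [ 503.8 -200.2]
 len [53.6 66.1 85.7] ang [-105.1  -16.   125.3]
 diag mid [ 516.7083355  -194.57288653]
stand wrist front edge
[[497.6, -156.8], [557.6, -176.8]] mid [ 527.6 -166.8]
 len [63.3 63.3] ang [-18.5 161.5]
slot
[[532.7, 64.0], [545.5, 66.4], [552.1, 37.7], [539.9, 35.6]] mid [542.5  50.9]
 len [12.9 29.4 12.4 29.3] ang [  10.5  -77.  -170.3  104.1]
deck ((573.8360595703125, 57.47355651855469), (152.54029846191406, 131.21102905273438), 13.278569221496582) img [  177    46   198   177 19477]
[[343.0, 46.0], [177.0, 87.0], [215.0, 222.0], [372.0, 187.0]]
```

Measurements agree with the given sizes: the stand is about 63x57 mm, centred at (517.5,-196) with yaw -17.8°. The deck is 152x131 mm with yaw 13.3°, and the slot centre is at (542.5,51). Now I'll move over the key.

Request:
servo_tool(commands="0 0 0 -39 -11.4 6 0.6; 0 0 0 -39 -11.4 6 0.6; 0 0 0 -39 -11.4 6 0.6; 0 0 0 -39 -11.4 6 0.6; 0 0 0 -40 -11.4 6 0.6")

```text
time_s: 0.78
eef_pos: [0.5174, -0.197, 0.2009]
eef_rot: [-0.0, 0.707, 0.707, -0.0]
wrist_force: [-0.3, 0.0, 0.1]
opening: 0.6
grasp_force: 0.0
```

Request:
servo_tool(commands="0 0 -0.18 0 0 0 0.6; 0 0 -0.18 0 0 0 0.6; 0 0 -0.18 0 0 0 0.6; 0 0 -0.18 0 0 0 0.6; 0 0 -0.18 0 0 0 0.6")

```text
time_s: 1.4
eef_pos: [0.5178, -0.1959, 0.2009]
eef_rot: [-0.0, 0.326, 0.945, 0.0]
wrist_force: [-0.3, 0.5, 1.2]
opening: 0.596
grasp_force: 0.0
```

Request:
servo_tool(commands="0 0 -0.18 0 0 0 0.6; 0 0 -0.18 0 0 0 0.6; 0 0 0 0 0 0 0.6; 0 0 0 0 0 0 0.6")

```text
time_s: 1.9
eef_pos: [0.5179, -0.1959, 0.2011]
eef_rot: [-0.0, 0.156, 0.988, 0.0]
wrist_force: [-0.4, 0.7, -0.3]
opening: 0.598
grasp_force: 0.0
```

```bash
python3 - <<'E'
from h import *
o=get_obs();print(o['eef_pos'],o['eef_rot'],o['q'],o['wrist_force'])
im,c=shot('wrist','w1.png')
for X in [(.5175,-.196,.12),(.5175,-.196,.06)]:print(proj(c,X,True))
E
```

```text
[ 0.51791082 -0.19592071  0.20111642] [-1.61276263e-04  1.56493170e-01  9.87679026e-01  5.74791983e-05] [-5.76014353e-01  1.62783209e-01  1.69106395e+00 -2.72548654e-05
  1.28808692e+00 -1.83252493e+00] [-0.37701728  0.6667551  -0.34969288]
(np.float64(276.6728111039435), np.float64(218.59532655564675))
(np.float64(276.9870103038084), np.float64(198.01416428687335))
```

View pics/w1.png

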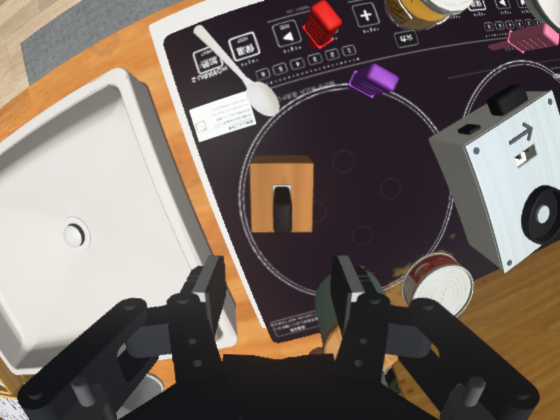

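The picture shows the key handle at about (282,208) on the stand top, roughly (251..312, 165..232), which is a few pixels right of my prediction. I'll measure it with masks.

```bash
python3 - <<'E'
from h import *
im=cv2.imread('pics/w1.png');c=calibration('wrist')
f=lambda x,y,W,H,k:cv2.resize(im[y:y+H,x:x+W],None,fx=k,fy=k,interpolation=cv2.INTER_CUBIC)
o=f(235,145,95,100,6);cv2.imwrite('pics/c2.png',o)
for dy in (-4,0,4):
  for z in (.12,.06): print(dy,z,proj(c,(.5175-.306*dy/1e3,-.196+.952*dy/1e3,z),True))
E
```

```text
-4 0.12 (np.float64(272.2216398304161), np.float64(221.5833014835925))
-4 0.06 (np.float64(273.4082387725189), np.float64(200.46077676701384))
0 0.12 (np.float64(276.68839519387217), np.float64(218.5221286549605))
0 0.06 (np.float64(277.0011520324286), np.float64(197.95193836237365))
4 0.12 (np.float64(281.1826189853123), np.float64(215.44083554095283))
4 0.06 (np.float64(280.6093858138823), np.float64(195.4340368579643))
```

View pics/c2.png

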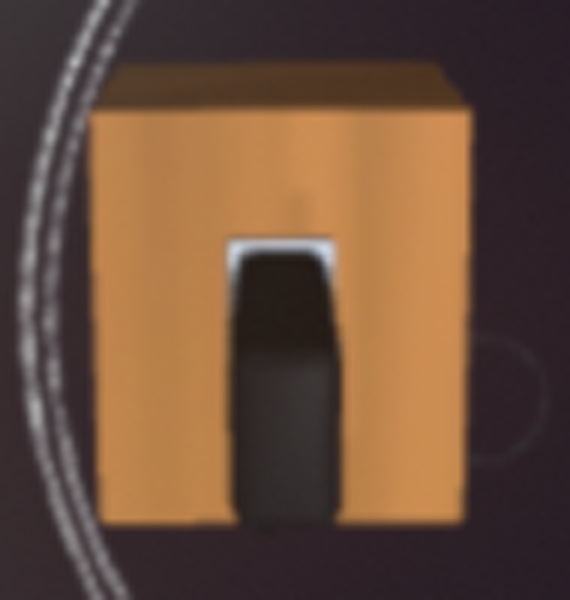

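```bash
python3 - <<'E'
from h import *
c=calibration('wrist')
P=np.array([onz(c,u,v,.06,True)[:2] for u,v in [(250,163.3),(313.7,163.3),(312.3,232),(251.7,232)]])*1000
e=np.diff(np.vstack([P,P[:1]]),axis=0);print(P.round(1).tolist(),P.mean(0),np.hypot(*e.T),np.degrees(np.arctan2(e[:,1],e[:,0])))
T=onz(c,282.8,217.8,.12,True)*1000;print('handle top',T)
o=get_obs();R=Ro.from_quat(np.r_[o['eef_rot'][1:],o['eef_rot'][0]]).as_matrix()
for X in (T,np.r_[P.mean(0),66]): print('tool delta',R.T@(np.r_[X[:2],66]-np.array(o['eef_pos'])*1000))
E
```

```text
[[480.1, -208.9], [497.4, -155.4], [558.8, -174.8], [541.3, -228.6]] [ 519.40286301 -191.90427133] [56.16391253 64.39241778 56.55305081 64.30432952] [  72.12153752  -17.47668131 -107.96613441  162.17719881]
handle top [ 518.33927033 -191.62540588  120.        ]
tool delta [  0.89937406   4.22254182 135.14812063]
tool delta [ -0.19836716   4.28546584 135.14779949]
```

Request:
servo_tool(commands="0 0 0 0 3 30 0.6; 0 0 0 0 0 30 0.6; 0 0 0 0 0 30 0.6; 0 0 0 0 0 25 0.5; 0 0 0 0 0 20 0.5")

```text
time_s: 2.58
eef_pos: [0.5185, -0.1929, 0.0651]
eef_rot: [-0.0, 0.156, 0.988, 0.0]
wrist_force: [-0.1, -0.4, -0.4]
opening: 0.497
grasp_force: 0.0
```

Request:
servo_tool(commands="0 0 0 0 0 0 0.35; 0 0 0 0 0 0 0.25; 0 0 0 0 0 0 0.2; 0 0 0 0 0 0 0.15; 0 0 0 0 0 0 0.12")

```text
time_s: 3.2
eef_pos: [0.5197, -0.1936, 0.0676]
eef_rot: [0.001, 0.155, 0.988, -0.0]
wrist_force: [-2.0, 0.2, 6.0]
opening: 0.155
grasp_force: 58.3
```

Request:
servo_tool(commands="0 0 0 0 0 0 0; 0 0 0 0 0 0 0; 0 0 0 0 0 0 0; 0 0 0 0 0 0 0")

```text
time_s: 3.7
eef_pos: [0.5197, -0.1936, 0.0676]
eef_rot: [0.001, 0.155, 0.988, -0.0]
wrist_force: [-1.9, 0.4, 6.7]
opening: 0.158
grasp_force: 58.3
```

```bash
python3 - <<'E'
from h import *
o=get_obs();print(o['time_s'],o['eef_pos'],o['wrist_force'],o['torque'],o['opening'])
E
```

```text
3.7 [ 0.51974376 -0.19357982  0.0675911 ] [-1.9347188   0.44299513  6.66605704] [0.05491841 0.07349958 0.0031924 ] 0.15792054181036513
```

Request:
servo_tool(commands="0 0 0 0 0 -5 0; 0 0 0 0 0 -10 0; 0 0 0 0 0 -15 0; 0 0 0 0 0 -20 0; 0 0 0 0 0 -20 0")

```text
time_s: 4.32
eef_pos: [0.5189, -0.1931, 0.1378]
eef_rot: [0.0, 0.155, 0.988, -0.0]
wrist_force: [0.8, -0.1, -1.3]
opening: 0.156
grasp_force: 58.3
```

Request:
servo_tool(commands="0 0 0 0 0 -30 0; 0 0 0 0 0 -20 0; 0 0 0 0 0 0 0; 0 0 0 0 0 0 0")

```text
time_s: 4.82
eef_pos: [0.5185, -0.1928, 0.1858]
eef_rot: [-0.0, 0.155, 0.988, 0.0]
wrist_force: [0.2, -0.6, -1.4]
opening: 0.154
grasp_force: 58.3
```

```bash
python3 - <<'E'
from h import *
o=get_obs();print(o['time_s'],o['eef_pos'],o['eef_rot'],o['wrist_force'],o['torque'],o['opening'])
R=Ro.from_quat(np.r_[o['eef_rot'][1:],o['eef_rot'][0]]).as_matrix();print(R.round(3))
s,cs=shot('scene','s2.png');d,cd=shot('side','d2.png');w,cw=shot('wrist','w2.png')
p=np.array(o['eef_pos']);u,v=[np.array(proj(k,p)).astype(int) for k in (cs,cd)]
f=lambda im,x,y:cv2.resize(im[y:y+100,x:x+66],None,fx=6,fy=6,interpolation=cv2.INTER_CUBIC)
print(u,v);out=np.hstack([f(s,u[0]-33,u[1]-45),f(d,v[0]-33,v[1]-45)]);cv2.imwrite('pics/c3.png',out)
E
```

```text
4.825 [ 0.51846319 -0.19284087  0.18575605] [-4.29082146e-04  1.54816669e-01  9.87943106e-01  1.86598161e-04] [ 0.23787868 -0.60637852 -1.35539629] [ 0.01458055 -0.00422448 -0.00369741] 0.15375677200934976
[[-0.952  0.306 -0.001]
 [ 0.306  0.952  0.001]
 [ 0.001  0.    -1.   ]]
[360 187] [290 218]
```

View pics/c3.png

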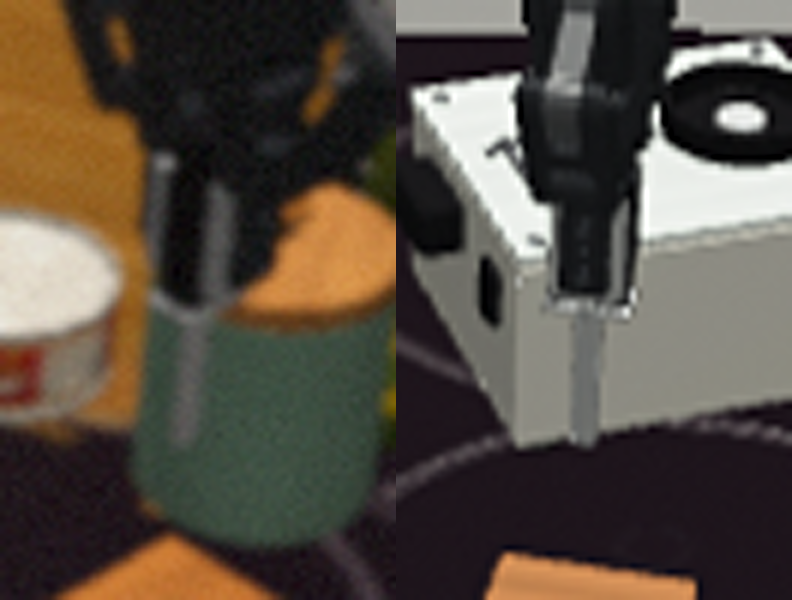

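The key is held straight; the tip is at scene (357,215) and side (288,246), about 58 mm below the TCP. I'll carry it to the slot.

Request:
servo_tool(commands="0 0 0 10.3 40 -3 0; 0 0 0 10.3 50 -2 0; 0 0 0 10.3 50 0 0; 0 0 0 10.3 50 0 0; 0 0 0 10.5 49.4 0 0")

```text
time_s: 5.6
eef_pos: [0.5425, 0.0523, 0.1905]
eef_rot: [-0.001, 0.155, 0.988, -0.0]
wrist_force: [1.1, 0.8, -1.7]
opening: 0.155
grasp_force: 58.6
```

Request:
servo_tool(commands="0 0 -0.181 0 0 0 0; 0 0 -0.181 0 0 0 0; 0 0 -0.181 0 0 5 0; 0 0 0 0 0 5 0; 0 0 0 0 0 0 0")

```text
time_s: 6.22
eef_pos: [0.5423, 0.0506, 0.1802]
eef_rot: [-0.001, -0.114, 0.993, 0.0]
wrist_force: [0.2, 1.0, -0.3]
opening: 0.153
grasp_force: 58.7
```

```bash
python3 - <<'E'
from h import *
o=get_obs();print(o['time_s'],o['eef_pos'],o['q'],o['wrist_force'])
R=Ro.from_quat(np.r_[o['eef_rot'][1:],o['eef_rot'][0]]).as_matrix();print(R.round(3))
s,cs=shot('scene','s3.png');d,cd=shot('side','d3.png');w,cw=shot('wrist','w3.png')
S=(.5425,.0509,.09);p=np.array(o['eef_pos'])+.0576*R[:,2]
print([np.round(proj(k,x,k is cw)) for k in (cs,cd,cw) for x in (S,p)])
a=cv2.resize(w[90:230,190:370],None,fx=4.4,fy=4.28,interpolation=cv2.INTER_CUBIC)
cv2.imwrite('pics/c4.png',a)
E
```

```text
6.225 [0.54226522 0.05062602 0.18024638] [-1.24935386e-01  1.66651721e-01  1.73148129e+00  1.13743205e-05
  1.24549805e+00 -1.92431856e+00] [ 0.21332308  0.98292125 -0.26639812]
[[-0.974 -0.227 -0.002]
 [-0.227  0.974  0.   ]
 [ 0.002  0.001 -1.   ]]
[array([252., 187.]), array([251., 174.]), array([287., 197.]), array([287., 184.]), array([277., 214.]), array([277., 228.])]
```

View pics/c4.png

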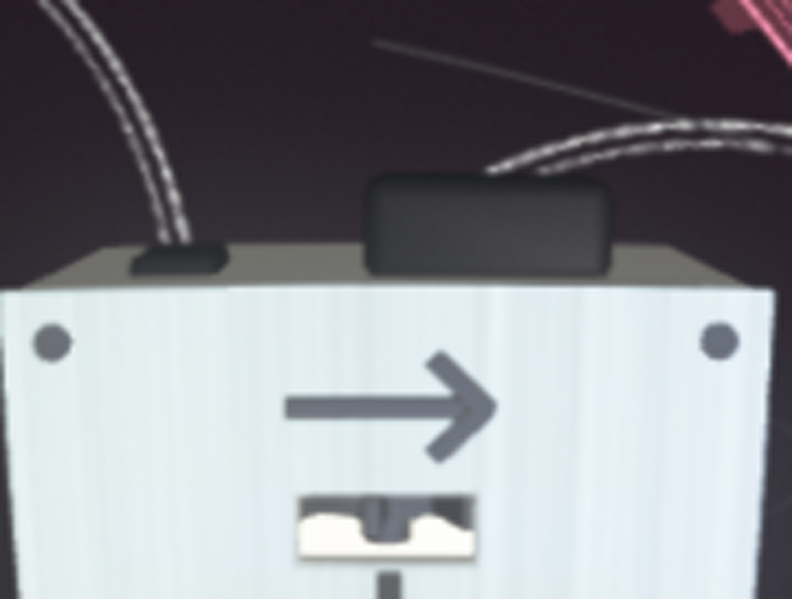

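The slot spans crop (298,496)–(476,558). A tooth stands near its middle (crop u 362–410), and the blade tip sits just below the slot at crop u≈388. I'll quantify these from the pixels.

```bash
python3 - <<'E'
from h import *
w=cv2.imread('pics/w3.png');g=cv2.cvtColor(w,cv2.COLOR_BGR2GRAY);c=calibration('wrist')
print(g[203:246:1,255:302:2])
o=get_obs();p=np.array(o['eef_pos'])
gx=np.array([.974,.227,0]);gy=np.array([-.227,.974,0])
for dz in (.0576,):
  t=p-[0,0,dz]
  for k in (-.004,0,.004):print('tip x',k,np.round(proj(c,t+k*gx,True),1))
S=np.array([.5425,.0509,.09])
for a in (-6,0,6):
  print('slot x',a,[np.round(proj(c,S+a/1e3*gx+b/1e3*gy,True),1).tolist() for b in (-15,0,15)])
for b in (-4,-2,0,2,4):print('tooth tip y',b,[np.round(proj(c,S+a/1e3*gx+b/1e3*gy-[0,0,.007],True),1).tolist() for a in (-4,4)])
E
```

```text
[[234 236 236 ... 233 234 239]
 [235 235 234 ... 226 233 240]
 [234 222 204 ... 194 230 240]
 ...
 [232 234 235 ... 231 235 238]
 [233 234 235 ... 231 235 238]
 [232 234 235 ... 231 235 237]]
tip x -0.004 [276.8 223.9]
tip x 0 [276.7 229.7]
tip x 0.004 [276.7 235.4]
slot x -6 [[257.5, 206.3], [277.6, 206.3], [297.6, 206.4]]
slot x 0 [[257.7, 213.9], [277.6, 214.0], [297.5, 214.0]]
slot x 6 [[257.8, 221.5], [277.6, 221.5], [297.3, 221.6]]
tooth tip y -4 [[272.4, 206.3], [272.4, 216.2]]
tooth tip y -2 [[275.0, 206.3], [275.0, 216.2]]
tooth tip y 0 [[277.6, 206.3], [277.6, 216.2]]
tooth tip y 2 [[280.2, 206.3], [280.2, 216.3]]
tooth tip y 4 [[282.8, 206.3], [282.7, 216.3]]
```

```bash
python3 - <<'E'
import cv2,numpy as np
g=cv2.cvtColor(cv2.imread('pics/w3.png'),6)
print('col',list(range(256,300)))
for r in range(205,222):print(r,*g[r,256:300])
for r in (224,228):print(r,*g[r,268:290])
E
```

```text
col [256, 257, 258, 259, 260, 261, 262, 263, 264, 265, 266, 267, 268, 269, 270, 271, 272, 273, 274, 275, 276, 277, 278, 279, 280, 281, 282, 283, 284, 285, 286, 287, 288, 289, 290, 291, 292, 293, 294, 295, 296, 297, 298, 299]
205 230 222 212 204 194 186 186 187 187 185 184 185 186 187 187 185 175 170 170 171 174 178 183 188 189 189 189 189 188 189 189 186 179 177 177 177 176 174 173 179 185 194 213 230
206 227 202 162 141 132 128 126 127 127 127 127 128 129 130 131 127 118 116 118 118 113 114 127 133 136 135 135 135 136 136 135 129 117 109 109 110 110 109 111 124 137 160 200 228
207 228 195 140 111 107 107 106 106 107 108 108 109 110 111 111 105 103 109 113 112 98 92 107 117 116 117 116 116 117 117 117 110 93 84 82 83 83 84 87 105 121 152 197 228
208 228 196 139 109 105 106 105 105 105 106 107 108 108 110 109 102 103 111 116 114 99 92 106 115 116 115 115 115 115 115 114 108 92 82 80 80 81 81 85 103 121 161 202 228
209 229 196 140 110 112 117 126 129 126 126 122 119 116 113 110 100 102 110 116 115 99 92 106 116 117 116 116 116 116 119 123 123 104 85 81 81 81 81 86 103 122 162 202 228
2
[... 1635 characters left out ...]
 228 228 228 228 228 228 228 228 228 228 229 229 229 229 228 228 228 228 228 229 229 230 230 230 230 230 230 230 230 230 230 230 230 230 231 228 204 207 229
220 224 205 184 173 172 171 170 170 170 171 169 169 169 170 169 169 168 167 167 167 168 168 168 168 168 168 168 168 168 168 168 169 168 168 169 168 169 169 168 168 168 175 205 230
221 225 213 203 197 195 193 190 191 192 191 189 187 188 188 186 184 182 180 179 180 182 182 181 180 181 181 181 180 180 181 181 182 182 182 184 184 184 184 183 185 187 191 212 231
224 233 234 233 232 230 230 227 185 130 117 118 118 129 193 227 232 233 234 234 235 234 235
228 233 234 233 232 231 230 227 176 112 102 101 102 115 183 225 232 233 234 235 235 234 235
```

The blade is centred on the slot within about 0.5 mm, and the tooth tip is near y≈-2 mm. I'll back off 8.5 mm and insert gently on the -y side.

Request:
servo_tool(commands="0 0 0 0.5 -4.5 10 0; 0 0 0 0 -4 10 0; 0 0 0 0 0 8 0; 0 0 0 0 0 0 0")

```text
time_s: 6.88
eef_pos: [0.5436, 0.0422, 0.1521]
eef_rot: [-0.001, -0.116, 0.993, 0.0]
wrist_force: [0.0, -0.2, -1.0]
opening: 0.157
grasp_force: 58.7
```

Request:
servo_tool(commands="0 0 0 0 0 2 0; 0 0 0 0 0 2 0; 0 0 0 0 0 2 0; 0 0 0 0 0 2 0; 0 0 0 0 0 2 0")

```text
time_s: 7.5
eef_pos: [0.5444, 0.0422, 0.1432]
eef_rot: [0.0, -0.116, 0.993, 0.0]
wrist_force: [-0.5, 0.6, -0.6]
opening: 0.154
grasp_force: 58.7
```

Request:
servo_tool(commands="0 0 0 0.5 0 2 0; 0 0 0 0 0 2 0; 0 0 0 0 0 2 0; 0 0 0 0 0 2 0; 0 0 0 0 0 2.5 0")

```text
time_s: 8.12
eef_pos: [0.544, 0.0421, 0.1327]
eef_rot: [0.0, -0.116, 0.993, -0.0]
wrist_force: [-0.4, -0.6, -1.3]
opening: 0.157
grasp_force: 58.7
```

Request:
servo_tool(commands="0 0 0 0 1.5 0 0; 0 0 0 0 1.5 0 0; 0 0 0 0 1.5 0 0; 0 0 0 0 1.5 0 0; 0 0 0 0 1.5 0 0")

```text
time_s: 8.75
eef_pos: [0.5421, 0.0492, 0.1328]
eef_rot: [-0.0, -0.116, 0.993, -0.0]
wrist_force: [-0.8, -4.7, -2.4]
opening: 0.158
grasp_force: 58.6
```

Request:
servo_tool(commands="0 0 0 0 1.5 0 0; 0 0 0 0 1.5 0 0; 0 0 0 0 1.5 0 0; 0 0 0 0 1 0 0")

```text
time_s: 9.25
eef_pos: [0.5411, 0.0549, 0.1329]
eef_rot: [0.0, -0.116, 0.993, -0.0]
wrist_force: [0.5, -4.0, -3.0]
opening: 0.155
grasp_force: 58.6
```

Request:
servo_tool(commands="0 0 0 0 1.5 0 0; 0 0 0 0 1.5 0 0; 0 0 0 0 1.5 0 0; 0 0 0 0 1.5 0 0; 0 0 0 0 1 0 0")

```text
time_s: 9.88
eef_pos: [0.5393, 0.0617, 0.1328]
eef_rot: [0.0, -0.116, 0.993, 0.0]
wrist_force: [1.0, -2.9, -0.3]
opening: 0.155
grasp_force: 58.7
```

Request:
servo_tool(commands="0 0 0 0 0.7 0 0; 0 0 0 0 -1.7 0 0; 0 0 0 0 0 -8 0; 0 0 0 0 0 -9 0; 0 0 0 0 0 -9 0")

```text
time_s: 10.5
eef_pos: [0.5397, 0.0608, 0.1597]
eef_rot: [0.0, -0.116, 0.993, 0.0]
wrist_force: [-0.1, -0.3, -0.5]
opening: 0.153
grasp_force: 58.8
```

Request:
servo_tool(commands="0 0 0 0 -9 0 0; 0 0 0 0 -9.5 0 0; 0 0 0 0 0 3 0; 0 0 0 0 0 0 0")

```text
time_s: 11.0
eef_pos: [0.5433, 0.0425, 0.155]
eef_rot: [-0.001, -0.116, 0.993, 0.0]
wrist_force: [-0.7, 0.3, -0.3]
opening: 0.156
grasp_force: 58.9
```

```bash
python3 - <<'E'
from h import *
o=get_obs();p=np.array(o['eef_pos']);print(p,o['wrist_force'])
gx=np.array([.974,.227,0]);gy=np.array([-.227,.974,0]);S=np.array([.5425,.0509,.09])
print('s',(p-S)@gy*1000,'x',(p-S)@gx*1000)
w,c=shot('wrist','w4.png');g=cv2.cvtColor(w,6)
cen=proj(c,S,True);print(cen)
u0=int(cen[0]);v0=int(cen[1])
for r in range(v0-10,v0+12):print(r,u0-24,*g[r,u0-24:u0+26])
t=p-[0,0,.0576];print('tip',proj(c,t-.004*gx,True),[np.round(proj(c,S+b/1e3*gy-[0,0,.007],True)[0],1) for b in (-15,-10,-5,0,5)])
E
```

```text
[0.54326336 0.04245733 0.15499506] [-0.67315357  0.25107889 -0.30435812]
s -8.396444361840556 x -1.1729757686947342
(np.float64(289.139858393637), np.float64(227.71399145333905))
217 265 234 231 228 227 226 225 223 223 225 225 224 222 221 221 222 222 222 220 218 216 216 217 219 220 217 215 215 216 217 217 216 216 216 216 217 217 217 216 216 216 216 216 215 214 216 217 216 217 230 236
218 265 233 223 190 162 158 157 156 156 157 158 158 158 157 158 158 159 158 157 155 155 149 144 148 151 150 148 146 150 155 154 154 154 153 154 154 153 151 144 141 141 140 140 140 139 140 144 168 199 228 237
219 265 233 222 168 116 109 108 108 109 109 110 112 114 116 117 117 118 117 117 117 117 107 98 105 113 115 114 108 113 120 119 119 118 118 118 119 118 113 100 91 90 91 91 91 91 92 102 159 198 228 237
220 265 232 222 167 111 103 103 103 103 103 104 108 110 110 111 113 114 113 112 112 111 101 95 104 113 116 115 108 110 115 116 116 115 114 114 114 114 109 94 86 85 86 85 85 86 86 98 161 199 229 237
221 265 232 222 167 112 104 104 104 110 115 126 131 129 124 119 118 119 116 114 113 112 100 95 105 114 117 
[... 3071 characters left out ...]
 202 201 203 206 206 205 204 206 208 207 207 206 206 207 208 210 210 210 210 211 211 211 211 209 212 215 213 211 223 234 238
237 265 229 227 228 227 227 225 223 224 225 208 152 108 102 102 101 107 150 203 220 221 221 223 226 225 223 224 226 227 228 229 229 229 229 230 231 231 231 231 232 231 231 231 230 232 234 232 228 231 235 238
238 265 186 187 187 187 187 185 183 184 185 166 127 102 100 99 99 103 130 166 180 181 182 183 186 186 184 183 187 202 210 226 232 233 234 234 235 235 234 235 235 235 234 234 233 235 237 235 231 232 235 238
tip (np.float64(276.721484296928), np.float64(223.9845410582449)) [np.float64(267.3), np.float64(274.5), np.float64(281.7), np.float64(288.8), np.float64(296.0)]
```

Same tooth pattern again, so the wheel moved on one pitch. Shifting back 1.5 mm and reinserting.

Request:
servo_tool(commands="0 0 0 -0.5 -1.5 3 0; 0 0 0 0 0 3 0; 0 0 0 0 0 2 0; 0 0 0 0 0 2 0; 0 0 0 0 0 2 0")

```text
time_s: 11.68
eef_pos: [0.5446, 0.0413, 0.1436]
eef_rot: [-0.0, -0.116, 0.993, 0.0]
wrist_force: [-0.8, -0.4, 0.3]
opening: 0.155
grasp_force: 58.9
```

Request:
servo_tool(commands="0 0 0 0 0 2.5 0; 0 0 0 0 0 2.5 0; 0 0 0 0 0 2.5 0; 0 0 0 0 0 2.5 0; 0 0 0 0 0 1 0")

```text
time_s: 12.3
eef_pos: [0.5445, 0.0412, 0.1326]
eef_rot: [-0.0, -0.116, 0.993, 0.0]
wrist_force: [-0.5, -0.3, -0.8]
opening: 0.156
grasp_force: 58.9
```

Request:
servo_tool(commands="0 0 0 0 1.5 0 0; 0 0 0 0 1.5 0 0; 0 0 0 0 1.5 0 0; 0 0 0 0 1 0 0; 0 0 0 0 1 0 0")

```text
time_s: 12.92
eef_pos: [0.5433, 0.047, 0.1329]
eef_rot: [0.0, -0.116, 0.993, -0.001]
wrist_force: [1.0, -2.7, -1.0]
opening: 0.155
grasp_force: 58.8
```

Request:
servo_tool(commands="0 0 0 0 1 0 0; 0 0 0 0 1 0 0; 0 0 0 0 1 0 0; 0 0 0 0 1 0 0")

```text
time_s: 13.42
eef_pos: [0.5423, 0.0515, 0.1328]
eef_rot: [0.0, -0.116, 0.993, -0.0]
wrist_force: [-0.1, -4.0, -1.6]
opening: 0.156
grasp_force: 58.8
```

Request:
servo_tool(commands="0 0 0 0 1 0 0; 0 0 0 0 1 0 0; 0 0 0 0 1 0 0; 0 0 0 0 1 0 0")

```text
time_s: 13.92
eef_pos: [0.5412, 0.0554, 0.1327]
eef_rot: [-0.0, -0.116, 0.993, 0.0]
wrist_force: [0.8, -3.9, -2.0]
opening: 0.157
grasp_force: 58.7
```

Request:
servo_tool(commands="0 0 0 0 1 0 0; 0 0 0 0 1 0 0; 0 0 0 0 1 0 0; 0 0 0 0 1 0 0")

```text
time_s: 14.42
eef_pos: [0.5405, 0.0587, 0.1329]
eef_rot: [0.0, -0.116, 0.993, -0.001]
wrist_force: [2.4, -6.9, -2.4]
opening: 0.156
grasp_force: 58.6
```

Request:
servo_tool(commands="0 0 0 0 1 0 0; 0 0 0 0 1 0 0; 0 0 0 0 1 0 0")

```text
time_s: 14.8
eef_pos: [0.5404, 0.0597, 0.133]
eef_rot: [0.0, -0.116, 0.993, -0.002]
wrist_force: [3.2, -13.4, -2.6]
opening: 0.153
grasp_force: 58.8
```

The force has climbed sharply at s≈9 mm, well short of the slot's end, so this is the stop. I'll trim to about 10 N and hold.

Request:
servo_tool(commands="0 0 0 0 -0.8 0 0; 0 0 0 0 0 0 0; 0 0 0 0 0 0 0")

```text
time_s: 15.18
eef_pos: [0.5404, 0.0594, 0.133]
eef_rot: [0.0, -0.116, 0.993, -0.002]
wrist_force: [2.1, -11.6, -2.1]
opening: 0.154
grasp_force: 58.9
```

Request:
servo_tool(commands="0 0 0 0 -0.3 0 0; 0 0 0 0 0 0 0; 0 0 0 0 0 0 0; 0 0 0 0 0 0 0; 0 0 0 0 0 0 0")

```text
time_s: 15.8
eef_pos: [0.5405, 0.0593, 0.133]
eef_rot: [0.0, -0.116, 0.993, -0.002]
wrist_force: [1.8, -10.1, -2.2]
opening: 0.159
grasp_force: 59.2
```

Request:
servo_tool(commands="0 0 0 0 0 0 0; 0 0 0 0 0 0 0; 0 0 0 0 0 0 0")

```text
time_s: 16.18
eef_pos: [0.5404, 0.0594, 0.133]
eef_rot: [0.0, -0.116, 0.993, -0.002]
wrist_force: [2.2, -9.5, -2.9]
opening: 0.156
grasp_force: 59.2
```

The push held at about 10 N for over 0.5 s. Backing off, lifting out and checking the key in the grip.

Request:
servo_tool(commands="0 0 0 0 -2.5 0 0; 0 0 0 0 -2.5 0 0; 0 0 0 0 0 -8 0; 0 0 0 0 0 -12 0; 0 0 0 0 0 -14 0")

```text
time_s: 16.8
eef_pos: [0.5411, 0.0566, 0.168]
eef_rot: [0.0, -0.116, 0.993, 0.0]
wrist_force: [0.2, 0.6, -1.0]
opening: 0.159
grasp_force: 59.5
```

Request:
servo_tool(commands="0 0 0 0 -6 -10 0; 0 0 0 0 0 -10 0; 0 0 0 0 0 0 0; 0 0 0 0 0 0 0")

```text
time_s: 17.3
eef_pos: [0.5422, 0.0505, 0.1864]
eef_rot: [-0.0, -0.116, 0.993, 0.0]
wrist_force: [0.6, 0.4, -1.6]
opening: 0.159
grasp_force: 59.5
```

```bash
python3 - <<'E'
from h import *
o=get_obs();p=np.array(o['eef_pos']);print(p,o['wrist_force'])
R=Ro.from_quat(np.r_[o['eef_rot'][1:],o['eef_rot'][0]]).as_matrix();print(R.round(4).tolist())
w,c=shot('wrist','w5.png');g=cv2.cvtColor(w,6)
t=p+.0576*R[:,2];print('tip',proj(c,t-.004*R[:,0]*-1,True),proj(c,t+.004*R[:,0],True))
for r in (218,220,221,222,223,224,225,226,227,228,232,240):print(r,*g[r,268:290])
gy=R[:,1];S=np.array([.5425,.0509,.09]);cen=np.array(proj(c,S,True));print('slot',cen,[round(proj(c,S+b/1e3*gy-[0,0,.007],True)[0],1) for b in (-15,-10,-5,0,5,10,15)])
u0,v0=cen.astype(int)
for r in range(v0-8,v0+8,2):print(r,u0-22,*g[r,u0-22:u0+24])
d=np.array([.5192,-.1932,.19])-p;print('to stand, tool axes',R.T@d*1000, 'yaw', np.degrees(np.arctan2(R[1,1],R[0,1])))
E
```

```text
[0.54217011 0.05045095 0.18644564] [ 0.61597905  0.42567308 -1.56536547]
[[-0.9732, -0.2301, -0.0006], [-0.2301, 0.9732, 0.0001], [0.0006, 0.0003, -1.0]]
tip (np.float64(276.7774735819535), np.float64(223.89673499670192)) (np.float64(276.7774735819535), np.float64(223.89673499670192))
218 213 213 213 213 214 214 214 214 213 213 214 214 215 215 216 215 215 216 216 216 216 216
220 188 189 188 187 184 183 183 184 186 186 185 187 188 189 188 187 188 188 190 190 189 189
221 225 226 225 224 222 221 222 223 225 225 224 225 226 226 226 225 225 226 227 227 227 227
222 233 233 233 232 230 229 230 230 230 228 228 229 230 232 233 233 233 234 234 234 234 234
223 233 234 234 232 231 230 229 212 186 176 175 177 182 217 232 233 234 234 235 235 235 234
224 233 234 233 232 230 230 227 186 131 119 118 119 130 193 227 233 233 234 235 235 235 235
225 233 234 234 232 230 230 227 177 114 103 103 103 116 184 225 232 233 234 235 235 234 235
226 233 234 234 232 230 230 227 176 113 102 102 102 115 183 225 232 233 234 235 235 234 235
227 233 234 233 232 230 230 227 176 113 102 102 102 114 183 225 232 233 234 23
[... 1363 characters left out ...]
50 245 234 223 234 226 209 221 234 239
215 255 234 229 226 235 248 252 252 252 252 252 252 252 252 252 252 252 251 238 188 159 148 138 137 142 145 146 176 216 247 252 253 253 253 253 253 253 253 253 253 253 252 242 216 222 234 239
217 255 234 230 225 232 246 250 251 251 251 251 251 251 251 251 251 251 251 251 251 251 251 249 248 250 251 251 251 251 251 252 252 252 252 252 252 252 252 252 252 252 251 239 213 224 235 239
219 255 234 230 219 192 173 171 169 168 167 168 168 166 166 166 166 166 166 164 163 163 163 164 164 163 163 164 164 164 164 163 163 163 163 163 163 163 163 162 162 162 162 160 184 223 235 239
to stand, tool axes [  78.41073852 -231.82973346   -3.57442558] yaw 103.3006917705471
```

The key sits in the grip exactly as before. Returning to the stand.

Request:
servo_tool(commands="0 0 0 15.7 -40 -2 0; 0 0 0 15.7 -48 -2 0; 0 0 0 15.7 -48 0 0; 0 0 0 15.7 -48 0 0; 0 0 0 15.6 -47.8 0 0")

```text
time_s: 17.98
eef_pos: [0.5189, -0.1946, 0.1902]
eef_rot: [-0.0, -0.116, 0.993, 0.0]
wrist_force: [-0.1, 0.3, -1.2]
opening: 0.152
grasp_force: 59.6
```

Request:
servo_tool(commands="0 0 0.181 0 0 0 0; 0 0 0.181 0 0 0 0; 0 0 0.181 0 0 0 0; 0 0 0 0 0 20 0; 0 0 0 0 0 20 0")

```text
time_s: 18.6
eef_pos: [0.5193, -0.1931, 0.1499]
eef_rot: [-0.0, 0.155, 0.988, 0.0]
wrist_force: [-0.2, -0.2, 0.2]
opening: 0.159
grasp_force: 59.6
```

Request:
servo_tool(commands="0 0 0 0 0 10 0; 0 0 0 0 0 8 0; 0 0 0 0 0 0 0; 0 0 0 0 0 0 0")

```text
time_s: 19.1
eef_pos: [0.5199, -0.1935, 0.1334]
eef_rot: [0.0, 0.155, 0.988, -0.0]
wrist_force: [-0.9, 0.5, -0.6]
opening: 0.158
grasp_force: 59.6
```

```bash
cat > st.py <<'E'
from h import *
o=get_obs();p=np.array(o['eef_pos']);print(o['time_s'],p,o['wrist_force'])
R=Ro.from_quat(np.r_[o['eef_rot'][1:],o['eef_rot'][0]]).as_matrix();print('yaw', np.degrees(np.arctan2(R[1,1],R[0,1])),'tilt',R[:,2])
print('to mouth',R.T@(np.array([.5192,-.1932,.0676])-p)*1000)
E
python3 st.py; python3 - <<'E'
from h import *
w,c=shot('wrist','w6.png')
a=cv2.resize(w[130:250,220:340],None,fx=5,fy=5,interpolation=cv2.INTER_CUBIC)
cv2.imwrite('pics/c5.png',a)
o=get_obs();p=np.array(o['eef_pos'])
print(proj(c,(.5192,-.1932,.06),True),proj(c,p-[0,0,.0576],True))
E
```

```text
19.1 [ 0.5199165  -0.19346264  0.13341024] [-0.87026389  0.54054841 -0.64440888]
yaw 72.19278053566944 tilt [ 8.78622214e-04 -5.65361737e-04 -9.99999454e-01]
to mouth [8.28919680e-01 4.86794559e-02 6.58094241e+01]
(np.float64(276.9903414325484), np.float64(221.3169806812042)) (np.float64(276.8410246586997), np.float64(230.23736724525986))
```

View pics/c5.png

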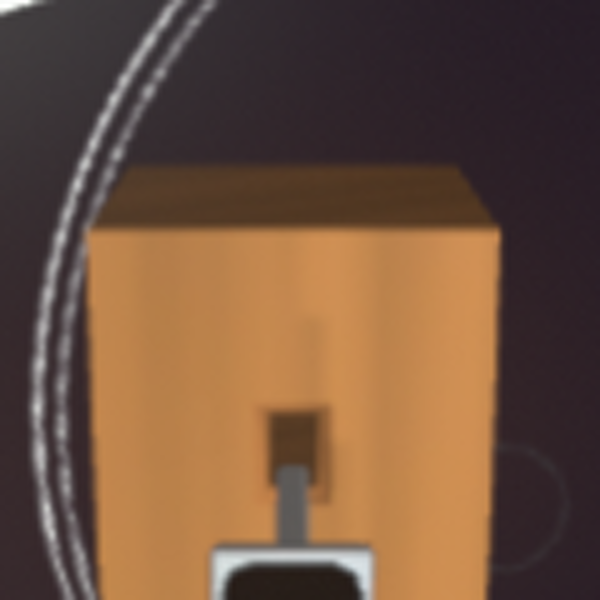

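The blade tip (crop 292,465) lines up with the chamfered hole (centred at crop u≈294) within about 0.5 mm. Lowering.

Request:
servo_tool(commands="0 0 0 0.3 0.3 6 0; 0 0 0 0 0 5 0; 0 0 0 0 0 4 0; 0 0 0 0 0 4 0; 0 0 0 0 0 4 0")

```text
time_s: 19.77
eef_pos: [0.5193, -0.1929, 0.1095]
eef_rot: [-0.0, 0.155, 0.988, -0.0]
wrist_force: [-0.3, 0.4, -0.6]
opening: 0.155
grasp_force: 59.6
```

Request:
servo_tool(commands="0 0 0 0 0 4 0; 0 0 0 0 0 4 0; 0 0 0 0 0 4 0; 0 0 0 0 0 4 0; 0 0 0 0 0 4 0")

```text
time_s: 20.4
eef_pos: [0.5193, -0.1928, 0.0895]
eef_rot: [0.0, 0.155, 0.988, 0.0]
wrist_force: [0.1, -0.7, -1.2]
opening: 0.157
grasp_force: 59.6
```

Request:
servo_tool(commands="0 0 0 0 0 4 0; 0 0 0 0 0 4 0; 0 0 0 0 0 4 0; 0 0 0 0 0 3 0; 0 0 0 0 0 3 0")

```text
time_s: 21.02
eef_pos: [0.5194, -0.1928, 0.0716]
eef_rot: [0.0, 0.155, 0.988, -0.0]
wrist_force: [0.0, 0.2, -0.4]
opening: 0.159
grasp_force: 59.6
```

```bash
python3 st.py
```

```text
21.025 [ 0.51935015 -0.19283251  0.07161262] [ 0.0477606   0.1739481  -0.41486661]
yaw 72.19492631480375 tilt [ 5.04124861e-05 -1.92841323e-05 -9.99999999e-01]
to mouth [ 0.03080481 -0.3957916   4.01261938]
```

Sliding freely with no force. The last 4 mm will be down to light contact.

Request:
servo_tool(commands="0 0 0 0 0 2 0; 0 0 0 0 0 1.5 0; 0 0 0 0 0 1 0; 0 0 0 0 0 1 0; 0 0 0 0 0 0 0")

```text
time_s: 21.65
eef_pos: [0.5194, -0.1929, 0.0676]
eef_rot: [-0.0, 0.155, 0.988, -0.0]
wrist_force: [-4.8, 3.0, 9.0]
opening: 0.156
grasp_force: 61.4
```

Request:
servo_tool(commands="0 0 0 0 0 -0.5 0.3; 0 0 0 0 0 0 0.5; 0 0 0 0 0 0 0.5; 0 0 0 0 0 0 0.5; 0 0 0 0 0 0 0.5")

```text
time_s: 22.28
eef_pos: [0.5193, -0.1928, 0.0667]
eef_rot: [-0.0, 0.155, 0.988, 0.0]
wrist_force: [0.4, -0.5, 1.0]
opening: 0.502
grasp_force: 0.0
```

Request:
servo_tool(commands="0 0 0 0 0 -10 0.5; 0 0 0 0 0 -20 0.5; 0 0 0 0 0 -30 0.5; 0 0 0 0 0 -40 0.5; 0 0 0 0 0 -40 0.5")

```text
time_s: 22.9
eef_pos: [0.5193, -0.1928, 0.2087]
eef_rot: [0.0, 0.155, 0.988, -0.0]
wrist_force: [0.7, -0.0, -0.3]
opening: 0.504
grasp_force: 0.0
```

```bash
python3 st.py; python3 - <<'E'
from h import *
k=4
ims=[]
for n,f,b in (('scene','s7.png',(325,210)),('side','d7.png',(255,243))):
    im,c=shot(n,f); a=cv2.imread(f"pics/{n}0.png")
    x,y=b; d=cv2.absdiff(im[y:y+75,x:x+65],a[y:y+75,x:x+65]);print(n,d.mean(),np.percentile(d,99))
    ims.append(cv2.resize(np.hstack([a[y:y+75,x:x+65],im[y:y+75,x:x+65]]),None,fx=3,fy=3,interpolation=2))
    full=cv2.absdiff(im,a).max(2)>60; full[:160]=0
    ys,xs=np.nonzero(full);print(len(xs),(xs.min(),xs.max(),ys.min(),ys.max()) if len(xs) else '')
cv2.imwrite('pics/c7.png',np.hstack(ims))
E
```

```text
22.9 [ 0.51925095 -0.19277961  0.20870737] [ 0.73175963 -0.03270304 -0.26166781]
yaw 72.1940977432482 tilt [ 4.17822464e-04 -2.70799371e-04 -9.99999876e-01]
to mouth [-1.22214842e-02 -3.97485182e-01  1.41107446e+02]
scene 3.5715555555555554 14.0
2305 (np.int64(0), np.int64(391), np.int64(160), np.int64(350))
side 1.0486837606837607 15.0
860 (np.int64(278), np.int64(306), np.int64(160), np.int64(278))
```

View pics/c7.png

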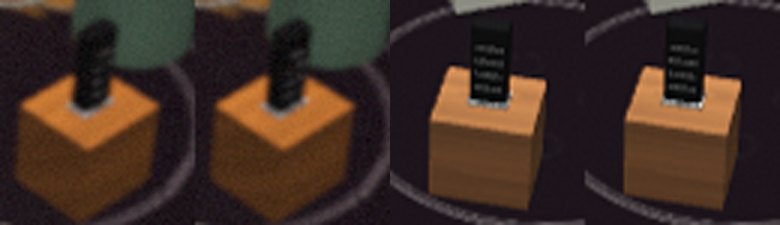

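The before and after crops match in both views: the key stands seated on the stand as it was, and the gripper is clear of it.

```bash
python3 -c "
from bench import *
print(hand_in())"
```

```text
the job is handed in; nothing more can be done
None
```

I levered the star wheel to its stop in two strokes and held it there at about 10 N for over half a second (highest reading on the key about 14 N). The key is back in its stand, seated and released, the jar, canister and bowl were left alone, and the job was handed in at about 23 s.

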